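# Clear the meal box off the drinks carrier and hold the drinks up level

### The job

Someone left a black meal box lying across the two drinks in the orange carrier: lift it off and lay it flat and lengthwise in the middle of the blue mat, letting go of it only once it is down. Then take the carrier by its black handle, lift it straight up with both cups in place to about 15 cm above the counter, and finish while still holding it there, steady and level. Never tip the drinks, and leave everything else on the counter where it is.

Things in the scene. Friction and masses are not known exactly. Their poses are not given: they have to be found in the camera images.
- mealbox_mid (a point): centre (half-way up) of the closed black meal box with a narrow brown card band round its middle: 56 (x) x 220 (y) x 40 (z) mm, rigid, 0.1 to 0.15 kg. At the start it lies flat on the lids of both cups, bridging over the carrier's handle, its underside 106 mm above the counter. z up, y along its length; grip it across its 56 mm width, near the middle
- mat: fixed blue mat on the counter, 110 (x) x 250 (y) x 3 mm thick; origin at the centre of its underside, y along its length
- handle (a point): centre of the carrier's black handle bar, 14 (x) x 62 (y) x 18 (z) mm, 91 mm above the carrier's underside, on two thin posts 26 mm to +y and -y. The cups stand at its +y and -y ends: their lids leave 47 mm free each way along y and reach 6 mm above the bar's top; its flat +x and -x sides are free. Axes as the carrier's: grip across x, at the middle
- carrier_base (a point): centre of the underside of the orange plastic drinks carrier: loose, flat base plate 100 (x) x 262 (y) x 6 mm, two round pockets 30 mm deep for cups at 85 mm to +y and -y, handle bar in the middle. Empty 0.2 kg, with the two cups 0.5 to 0.8 kg, and one cup can be heavier than the other by up to 0.12 kg. z up, y along its length
- pocket_a (a point): point fixed to the carrier 56 mm above its underside on the axis of the pocket at +y: where the centre of cup a belongs
- pocket_b (a point): the same for the pocket at -y and cup b
- cup_a_mid (a point): centre (half-way up) of cup a, a closed paper cup with brown band and flat white lid, 100 mm high, 56 mm wide at the foot and 76 mm at the lid; stands loosely (3 mm play) in the carrier's pocket at +y. z is its axis
- cup_b_mid (a point): the same for cup b, in the pocket at -y
- calculator: bystander: black desk calculator with white keys, 85 x 140 x 25 mm, origin at its underside
- tape_dispenser: bystander: black tape dispenser with amber roll, 50 x 120 x 80 mm, origin at its underside
- spray_bottle: bystander: white spray bottle with green head, 64 mm across, 175 mm high, origin at its underside
- food_trays: bystander: stack of black four-pocket food trays, 210 (x) x 150 (y) x 62 mm, origin at its underside
- steel_bowl: bystander: steel bowl, 140 mm across, 50 mm high, origin at its underside
- sauce_pot: bystander: small steel sauce pot between the mat and the carrier, 42 mm across, 35 mm high, origin at its underside
- paper_tub: bystander: brown paper tub, 84 mm across, 85 mm high, origin at its underside
Mind the look-alikes: they are no part of the job. What is shaped like the part that bears mealbox_mid but yellow is not meant. Leave any yellow look-alike of the part that bears cup_a_mid alone.

How it is judged (in metres and radians):
On the way, in this order (a step that is already met when the one before it is completed fails the run):
1. the meal box lies flat in the middle of the blue mat, lengthwise, released (horizontal distance between mealbox_mid and mat below 0.03 m and height (world z) of mealbox_mid below 0.035 m and angle between mealbox_mid's own z axis and vertical below 0.1 rad and angle between the y axis of mealbox_mid and the y axis of mat, either way round below 0.25 rad and contact force between the fingers and mealbox below 0.05 N), for 0.2 s.
2. the carrier hangs level in the gripper, both cups in place, about 15 cm above the counter (height (world z) of carrier_base between 0.1 and 0.2 m and angle between carrier_base's own z axis and vertical below 0.12 rad and contact force between the fingers and carrier above 1 N and linear speed of carrier below 0.04 m/s and angular speed of carrier below 0.2 rad/s and contact force between carrier and mealbox below 0.1 N and contact force between carrier and spray_bottle below 0.1 N and distance of carrier_base from where it was at the start of the episode below 0.21 m and world x of carrier_base below 0.7 m and distance between cup_a_mid and pocket_a below 0.015 m and angle between each of cup_a_mid, cup_b_mid's own z axis and vertical below 0.17 rad and distance between cup_b_mid and pocket_b below 0.015 m), for 0.5 s.
At the end, for the whole second after the job is handed in: held by the fingers alone, over its place (within 21 cm of its start, x under 0.7): carrier underside 10 to 20 cm above the counter, tilt under 0.12 rad, still (4 cm/s, 0.2 rad/s); cups within 15 mm, 0.17 rad of seated; meal box flat on the mat, released, within 30 mm and 0.25 rad of the mat's (all of step 1 and all of step 2); the arm keeps its last pose, push and grip.
It fails at once if a cup or the carrier is tipped by more than 0.35 rad (20 degrees) (angle between any of cup_a_mid, cup_b_mid, carrier_base's own z axis and vertical above 0.35 rad).
It fails at once if the meal box is let go of in the air, its underside more than 3 cm above the counter, away from the carrier (contact force between the fingers and mealbox below 0.05 N and height (world z) of mealbox_mid above 0.05 m and horizontal distance between mealbox_mid and carrier_base above 0.12 m).
It fails at once if a bystander is moved by more than 3 cm (distance of any of calculator, tape_dispenser, spray_bottle, food_trays, steel_bowl, sauce_pot, paper_tub from where it was at the start of the episode above 0.03 m).
It also fails if it takes over 61 s, if anything falls off the work surface, if the arm or the gripper's body presses on something with over 40 N, if the wrist force passes 120 N, or if a joint passes its speed limit or range.

### The arm

A 6-joint arm with a two-finger parallel gripper is mounted at the origin on the work surface. World frame = base frame: x ahead of the robot, y to its left, z up, the work surface at z = 0. Lengths are in mm, angles in rad, forces in N, time in s.
With the tool pointing down it reaches from about 375 to 925 mm from the base axis. Payload 5.7 kg.
Tool frame: the origin (TCP) lies between the finger pads; the fingertips stand 11 mm ahead of it and the grasp point (between the pads) lies 8 mm behind it; z points along the fingers, x is the direction in which the jaws open and shut, and the axes are right-handed (so a half turn about z gives the same grasp; the last joint's range is limited). The gripper opens to 88 mm and grips with 3 to 60 N. Pads are 20 mm wide; open, the fingers measure 115 mm over their backs; the gripper's body (75 mm by 178 mm) begins 61 mm behind the grasp point.
Start: joints at [-1.339, 0.359, 1.51, -0, 1.272, -0.115], TCP at [203.918, -564.253, 233.623] pointing down, gripper open.
Joint ranges: [-2.97, 2.97], [-1.01, 2.36], [0.21, 2.38], [-0.96, 4.11], [0.2, 2.71], [-2.98, 2.98]. Speed limits (rad/s): [2.39, 2.39, 3.14, 3.14, 3.14, 3.14].

### API

Orientations are given as a 3x3 rotation matrix whose columns are the frame's x, y, z axes.
In Python, from plant import robot, imaging, order gives the robot as it stands.
- The arm moves only by the tool arm_command, never from a script. Its argument "rows" is one flat list of numbers, 7 for each row, row after row: the shift along the tool's x, y, z in m, then the turn, a rotation vector about the tool's x, y, z in degrees, then the opening, from 0 (shut) to 1 (fully open). In form: [dx, dy, dz, wx, wy, wz, claw, dx, dy, dz, wx, wy, wz, claw, ...]. A call has 1 to 10 rows; each row shifts and turns the pose as measured when the row begins, along the tool's axes as they then stand; what a row does not reach is not made up. A row lasts 1/12 s, in which the tool goes at most 41.7 mm and 7.16 degrees, less where a joint would pass 70% of its speed; a pose out of reach is approached as far as the arm can. A call is refused whole if a number of a shift passes 0.0417 or a number of a turn 7.16, either way. A call with a gripper value outside its range is refused whole. The fingers move at their own pace and stop on an object; the grip force is fixed at half the most. Time passes only in rows, so rows that do not move let the fingers close. It gives the time, the measured TCP pose, the force and the opening at its end, in the units of the state.
- robot.sense(): the state, without advancing time (a new reading comes with each control period).
- imaging.capture(name): name is "scene" or "top" or "wrist"; returns (picture, depth): 384x512x3 uint8, red, green, blue; 384x512 float32, mm along the optical axis (not along the pixel's ray), 0 where there is no reading.
- imaging.camera_model(name): a dict with "mtx" (3x3 intrinsics, pixels), "world_to_cam" (4x4, takes a point from world to camera coordinates); the wrist camera has in their place "tool_from_camera" (4x4, takes a point from camera to tool coordinates, whose origin is the TCP and whose axes are the tool frame's). Camera axes: x right, y down, z forward; pixel columns grow to the right and rows downward; lengths in mm; the calibration is good to about 2 mm. A picture is of the moment at which its call begins: read the wrist's pose just before it. camera_model takes no time and is no camera call.
- order.sign_off(): hands the job in, once; it reports no verdict.
The state is a dict: "t": time; "joint_positions": joint angles; "joint_velocities": joint speeds; "joint_torque": joint torques, N m; "tool_pos": TCP position; "ee_rot": TCP orientation; "ft_force": force on the tool from outside, world axes, zero at the start; "ft_torque": the same for the moment, N m; "width": finger opening in mm.
Only numpy, scipy, OpenCV 4.12 (cv2) and the standard library are available. Lean on these libraries where they do the work, as an engineer would, in place of code of your own. Each camera call takes 0.05 s, during which the arm holds its last target.

## Working session

There is one attempt and no reset: what is moved stays moved. The work goes in short steps, Python scripts to look and compute and a tool call to move; the robot and the scene stay as the last step left them, time stands still between calls to the robot, and variables do not carry over. Pictures are saved under pics/ and viewed, and the job is handed in when it is done.

Besides the shell and the picture viewer there is one more tool, called after "Emit:" as name(argument=value, ...) on one line, values as JSON. arm_command: Moves the arm, as the interface text tells. Its arguments: {"type":"object","properties":{"rows":{"type":"array","items":{"type":"number"}}},"required":["rows"]}

```bash
mkdir -p pics; ls; python3 - <<'E'
from plant import robot, imaging, order
import cv2, numpy as np
s=robot.sense(); print(s['t'],s['tool_pos'],s['ee_rot'],s['width'])
for n in ['scene','top']:
    p,d=imaging.capture(n); cv2.imwrite(f'pics/{n}0.png',cv2.cvtColor(p,cv2.COLOR_RGB2BGR)); np.save(f'{n}0.npy',d)
    print(n,imaging.camera_model(n))
E
```

```text
pics
0.0 [ 203.7601697  -563.6666294   232.83847459] [[ 3.39837228e-01 -9.40484182e-01 -4.03102303e-04]
 [-9.40482642e-01 -3.39837406e-01  1.71381507e-03]
 [-1.74880520e-03 -2.03307444e-04 -9.99998450e-01]] 87.51762394699553
scene {'mtx': array([[478.68015432,   0.        , 254.36737372],
       [  0.        , 478.68015432, 198.19534348],
       [  0.        ,   0.        ,   1.        ]]), 'world_to_cam': array([[ 8.55416228e-01,  5.17744718e-01, -1.42648146e-02,
        -4.88462490e+02],
       [ 3.67101606e-01, -6.25492835e-01, -6.88473038e-01,
        -1.23385927e+02],
       [-3.65375818e-01,  5.83694373e-01, -7.25121639e-01,
         1.75699064e+03],
       [ 0.00000000e+00,  0.00000000e+00,  0.00000000e+00,
         1.00000000e+00]])}
top {'mtx': array([[433.24672213,   0.        , 255.75793823],
       [  0.        , 433.24672213, 197.42267089],
       [  0.        ,   0.        ,   1.        ]]), 'world_to_cam': array([[ 1.64622576e-03, -9.99930733e-01,  1.16541413e-02,
        -8.73865741e+00],
       [-9.85834203e-01, -3.57737350e-03, -1.67684602e-01,
         5.62642537e+02],
       [ 1.67714678e-01, -1.12130044e-02, -9.85771807e-01,
         1.60788161e+03],
       [ 0.00000000e+00,  0.00000000e+00,  0.00000000e+00,
         1.00000000e+00]])}
```

View pics/scene0.png

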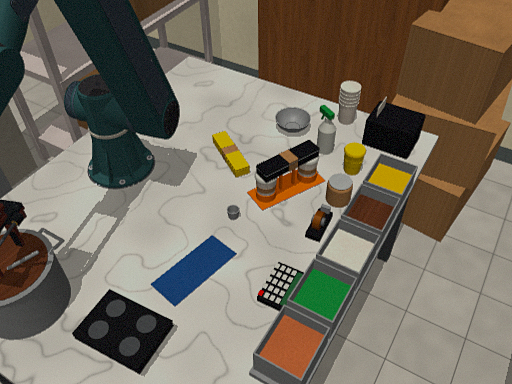

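View pics/top0.png

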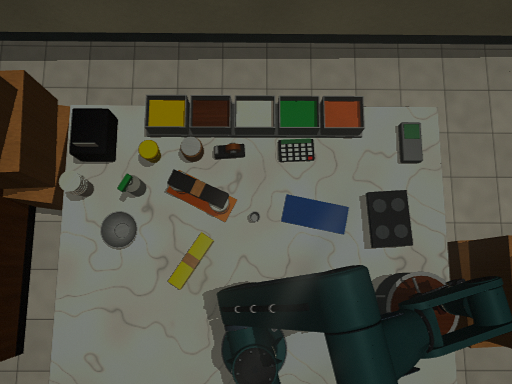

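The pictures show the black box with its brown band on the orange carrier (top ≈198,190), the mat (top ≈315,214), the sauce pot (253,216) and the spray bottle (130,186). A yellow look-alike box lies at (190,260). Next I'll enlarge the crops.

```bash
python3 - <<'E'
import cv2
a=cv2.imread('pics/top0.png'); cv2.imwrite('pics/topc1.png',cv2.resize(a[155:235,120:250],None,fx=6,fy=6,interpolation=cv2.INTER_CUBIC))
cv2.imwrite('pics/topc2.png',cv2.resize(a[180:250,240:360],None,fx=6,fy=6,interpolation=cv2.INTER_CUBIC))
a=cv2.imread('pics/scene0.png'); cv2.imwrite('pics/scc1.png',cv2.resize(a[95:215,210:340],None,fx=5,fy=5,interpolation=cv2.INTER_CUBIC)[:600])
E
```

```text
(no output)
```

View pics/topc1.png

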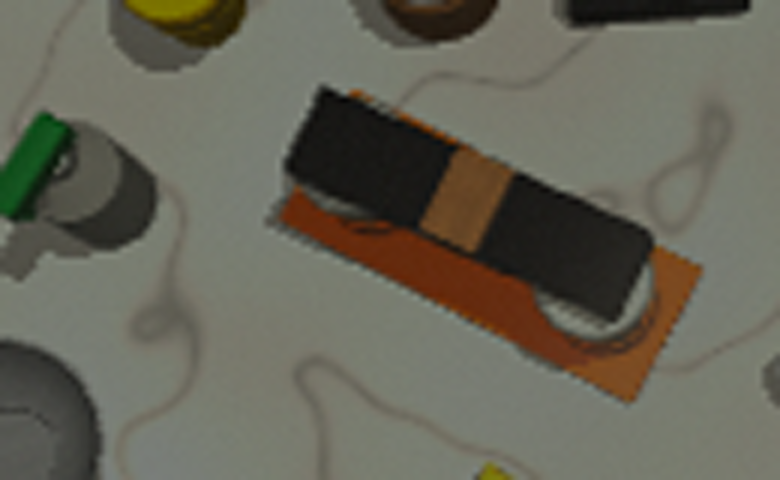

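View pics/topc2.png

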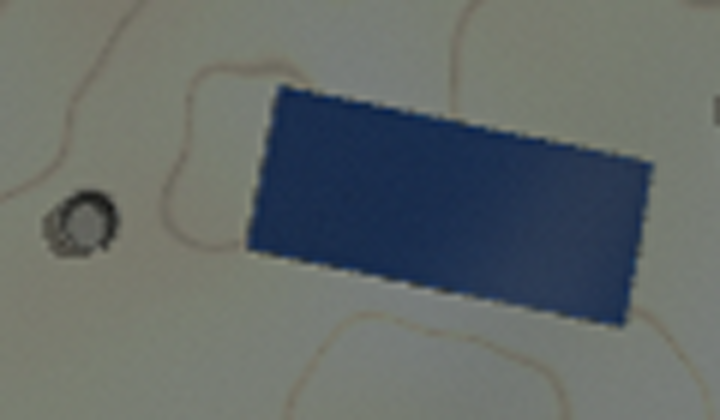

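View pics/scc1.png

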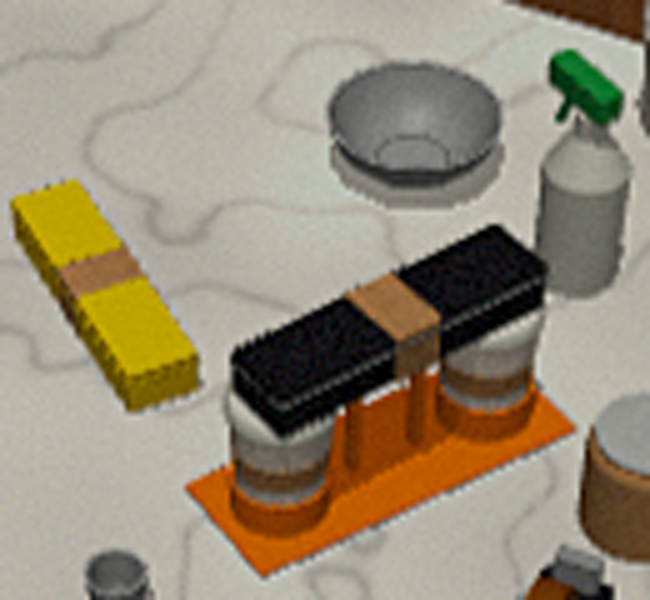

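```bash
cat > h.py <<'E'
import numpy as np
from plant import robot, imaging
def ray(name,uv,z):
    c=imaging.camera_model(name);M=c['world_to_cam'];R=M[:3,:3];t=M[:3,3]
    o=-R.T@t
    uv=np.atleast_2d(uv).astype(float)
    d=(np.linalg.inv(c['mtx'])@np.c_[uv,np.ones(len(uv))].T).T@R
    return o+d*((z-o[2])/d[:,2])[:,None]
def quad(P):
    L=[np.linalg.norm(P[i]-P[(i+1)%4]) for i in range(4)]
    i=int(np.argmax([L[0]+L[2],L[1]+L[3]]))
    v=(P[(i+1)%4]-P[i])+(P[(i+2)%4]-P[(i+3)%4])
    print('c',P.mean(0).round(1),'L',np.round(L,0),'long ang',np.degrees(np.arctan2(v[1],v[0])).round(1))
def crop(uv,f,x,y): return (np.array(uv)+.5)/f-.5+[x,y]
E
python3 - <<'E'
from h import *
c=imaging.camera_model('top');M=c['world_to_cam'];print(-M[:3,:3].T@M[:3,3])
quad(ray('top',crop([(322,88),(652,232),(612,322),(285,165)],6,120,155),146))
quad(ray('top',crop([(270,222),(632,402),(703,268),(350,90)],6,120,155),6))
quad(ray('top',crop([(280,86),(653,162),(624,326),(248,248)],6,240,180),3))
quad(ray('scene',crop([(232,358),(492,226),(546,270),(282,420)],5,210,95),146))
quad(ray('scene',crop([(187,488),(265,576),(577,428),(530,380)],5,210,95),6)) if 0 else None
for n,uv,z in [('pot',(253,216),35),('spray',(134,186),120),('tub',(191,147),85),('bowl',(119,230),50),('tape',(229,151),60),('calc',(296,150),25),('ybox',(190,260),40),('ycup',(149,150),90)]: print(n,ray('top',uv,z)[0].round(0))
d=np.load('top0.npy')
for uv in [(198,188),(180,182),(315,214)]:
    Z=d[uv[1],uv[0]]; p=np.linalg.inv(c['mtx'])@[uv[0],uv[1],1]*Z; print(uv,(M[:3,:3].T@(p-M[:3,3])).round(1))
E
```

```text
[ 285.02129728   11.30391396 1679.45268981]
c [579.  203.8 146. ] L [219.  59. 219.  52.] long ang -114.6
c [577.1 207.    6. ] L [265.  99. 262. 101.] long ang -116.5
c [ 506.4 -238.4    3. ] L [248. 110. 248. 109.] long ang -101.6
c [583.4 193.5 146. ] L [217.  56. 225.  65.] long ang 68.4
pot [493.   3.  35.]
spray [591. 439. 120.]
tub [750. 240.  85.]
bowl [436. 506.  50.]
tape [742.  96.  60.]
calc [ 757. -166.   25.]
ybox [326. 238.  40.]
ycup [736. 397.  90.]
(198, 188) [578.9 201.3 149.4]
(180, 182) [601.9 267.6 143.1]
(315, 214) [ 504.9 -238.7    7.1]
```

Emit:
arm_command(rows=[0, 0, -0.01, 0, 0, -6.5, 1, 0, 0, -0.01, 0, 0, -6.5, 1, 0, 0, 0, 0, 0, -6.5, 1, 0, 0, 0, 0, 0, -6.5, 1, 0, 0, 0, 0, 0, -6.5, 1, 0, 0, 0, 0, 0, -6.5, 1, 0, 0, 0, 0, 0, -6.5, 1, 0, 0, 0, 0, 0, 0, 1])

```text
t: 0.77
tool_pos: [203.1, -560.7, 249.8]
ee_rot: [[0.924, -0.382, -0.002], [-0.382, -0.924, 0.01], [-0.006, -0.008, -1.0]]
ft_force: [-1.3, 0.3, -0.1]
width: 87.5
```

```bash
cat >> h.py <<'E'
from scipy.spatial.transform import Rotation as Ro
def to(x,y,z,ang):
    s=robot.sense();R=s['ee_rot'];p=s['tool_pos']
    a=np.radians(ang);T=np.array([[np.cos(a),np.sin(a),0],[np.sin(a),-np.cos(a),0],[0,0,-1.]])
    rv=Ro.from_matrix(R.T@T).as_rotvec(degrees=True)
    print('t',round(s['t'],2),'pos',p.round(1),'xang',np.degrees(np.arctan2(R[1,0],R[0,0])).round(1),'w',round(s['width'],1),'F',np.round(s['ft_force'],1),'j',np.round(s['joint_positions'],2))
    print(' tool shift mm',(R.T@(np.array([x,y,z])-p)).round(1),'rotvec deg',rv.round(2))
E
python3 -c "
from h import *
to(579,204,240,-24.6)"
```

```text
t 0.77 pos [ 203.1 -560.7  249.8] xang -22.5 w 87.5 F [-1.3  0.3 -0.1] j [-1.34  0.35  1.49  0.    1.32 -0.95]
 tool shift mm [  55.4 -850.2   16.6] rotvec deg [-0.48  0.36  2.15]
```

Emit:
arm_command(rows=[0.0025, -0.038, 0, 0, 0, 0.2, 1, 0.0025, -0.038, 0, 0, 0, 0.2, 1, 0.0025, -0.038, 0, 0, 0, 0.2, 1, 0.0025, -0.038, 0, 0, 0, 0.2, 1, 0.0025, -0.038, 0, 0, 0, 0.2, 1, 0.0025, -0.038, 0, 0, 0, 0.2, 1, 0.0025, -0.038, 0, 0, 0, 0.2, 1, 0.0025, -0.038, 0, 0, 0, 0.2, 1, 0.0025, -0.038, 0, 0, 0, 0.2, 1, 0.0025, -0.038, 0, 0, 0, 0.2, 1])

```text
t: 1.6
tool_pos: [384.9, -218.1, 248.9]
ee_rot: [[0.887, -0.462, -0.004], [-0.462, -0.887, 0.009], [-0.008, -0.006, -1.0]]
ft_force: [0.3, -0.8, -0.6]
width: 87.9
```

```bash
python3 -c "
from h import *
to(579,204,240,-24.6)"
```

```text
t 1.6 pos [ 384.9 -218.1  248.9] xang -27.5 w 87.9 F [ 0.3 -0.8 -0.6] j [-0.68  0.12  1.8   0.    1.23 -0.2 ]
 tool shift mm [ -23.  -463.9   11.8] rotvec deg [-0.35  0.44 -2.94]
```

Emit:
arm_command(rows=[-0.002, -0.038, 0, 0, 0, -0.3, 1, -0.002, -0.038, 0, 0, 0, -0.3, 1, -0.002, -0.038, 0, 0, 0, -0.3, 1, -0.002, -0.038, 0, 0, 0, -0.3, 1, -0.002, -0.038, 0, 0, 0, -0.3, 1, -0.002, -0.038, 0, 0, 0, -0.3, 1, -0.002, -0.038, 0, 0, 0, -0.3, 1, -0.002, -0.038, 0, 0, 0, -0.3, 1, -0.002, -0.038, 0, 0, 0, -0.3, 1, -0.002, -0.03, 0, 0, 0, 0, 1])

```text
t: 2.43
tool_pos: [541.2, 142.4, 251.0]
ee_rot: [[0.891, -0.454, -0.003], [-0.454, -0.891, 0.008], [-0.007, -0.006, -1.0]]
ft_force: [0.4, 0.4, 0.2]
width: 87.8
```

```bash
python3 -c "
from h import *
to(579,204,240,-24.6)"
```

```text
t 2.43 pos [541.2 142.4 251. ] xang -27.0 w 87.8 F [0.4 0.4 0.2] j [0.13 0.29 1.57 0.01 1.28 0.6 ]
 tool shift mm [  5.8 -72.   11.4] rotvec deg [-0.36  0.38 -2.42]
```

Emit:
arm_command(rows=[0.002, -0.02, 0, 0, 0, -0.6, 1, 0.002, -0.02, 0, 0, 0, -0.6, 1, 0.002, -0.02, 0.0, 0, 0, -0.6, 1, 0.001, -0.01, 0.0, 0, 0, -0.4, 1, 0, 0, 0, 0, 0, 0, 1])

```text
t: 2.85
tool_pos: [580.6, 212.6, 249.3]
ee_rot: [[0.904, -0.428, -0.005], [-0.428, -0.904, 0.01], [-0.009, -0.007, -1.0]]
ft_force: [-0.2, -0.2, -0.4]
width: 88.0
```

```bash
cat >> h.py <<'E'
def wrist(fn):
    import cv2
    s=robot.sense(); p,d=imaging.capture('wrist'); np.savez(fn,R=s['ee_rot'],p=s['tool_pos'],d=d)
    cv2.imwrite(f'pics/{fn}.png',cv2.cvtColor(p,cv2.COLOR_RGB2BGR))
def wray(fn,uv,z):
    s=np.load(fn+'.npz');c=imaging.camera_model('wrist');T=c['tool_from_camera']
    uv=np.atleast_2d(uv).astype(float)
    d=(np.linalg.inv(c['mtx'])@np.c_[uv,np.ones(len(uv))].T).T@T[:3,:3].T@s['R'].T
    o=s['p']+s['R']@T[:3,3]
    return o+d*((z-o[2])/d[:,2])[:,None]
E
python3 -c "
from h import *
to(579,204,240,-24.6)
wrist('w1')"
```

```text
t 2.85 pos [580.6 212.6 249.3] xang -25.3 w 88.0 F [-0.2 -0.2 -0.4] j [0.23 0.37 1.45 0.01 1.32 0.67]
 tool shift mm [2.4 8.6 9.2] rotvec deg [-0.41  0.5  -0.73]
```

View pics/w1.png

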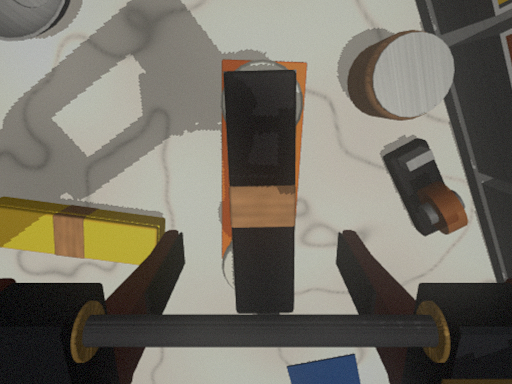

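The wrist view shows the box centred between the fingers. Its far end is at about (225–296, 70) and the band at about (231–295, 187–227). I'll measure the band.

```bash
python3 -c "
from h import *
P=wray('w1',[(225,71),(296,70),(294,227),(233,228),(231,187),(296,186),(235,311),(294,311)],146)
print(P.round(1)); print(P[2:6].mean(0))
for a,b in [(0,6),(1,7)]:
    v=P[a]-P[b];print(np.degrees(np.arctan2(v[1],v[0])),np.linalg.norm(v))
"
```

```text
[[600.  316.2 146. ]
 [649.  293.8 146. ]
 [596.3 176.3 146. ]
 [547.2 198.2 146. ]
 [562.7 232.5 146. ]
 [612.8 209.9 146. ]
 [510.  120.1 146. ]
 [561.4  96.1 146. ]]
[579.73732821 204.2318279  146.        ]
65.34761621704764 215.8529987341444
66.11028072002826 216.24971335723
```

Both cameras agree on box centre (580, 204) and long axis 65.5°. I'll descend to TCP z≈122, which puts the tips at 111, above the lids at 106.

Emit:
arm_command(rows=[0.001, 0.004, 0.02, 0, 0.2, -0.4, 1, 0.001, 0.003, 0.02, 0, 0.2, -0.4, 1, 0, 0.001, 0.02, 0, 0, 0, 1, 0, 0, 0.018, 0, 0, 0, 1, 0, 0, 0.01, 0, 0, 0, 1, 0, 0, 0, 0, 0, 0, 1])

```text
t: 3.4
tool_pos: [575.6, 197.2, 159.7]
ee_rot: [[0.905, -0.426, 0.001], [-0.426, -0.905, 0.004], [-0.0, -0.004, -1.0]]
ft_force: [-0.3, 0.6, -0.3]
width: 87.9
```

```bash
python3 -c "
from h import *
to(580,204,122,-24.4)"
```

```text
t 3.4 pos [575.6 197.2 159.7] xang -25.2 w 87.9 F [-0.3  0.6 -0.3] j [0.21 0.44 1.58 0.   1.12 0.65]
 tool shift mm [ 1.1 -7.9 37.7] rotvec deg [-0.22  0.02 -0.8 ]
```

Emit:
arm_command(rows=[0, -0.004, 0.004, 0, 0, -0.4, 1, 0, -0.004, 0.008, 0, 0, -0.4, 1, 0, -0.001, 0.01, 0, 0, 0, 1, 0, 0, 0.008, 0, 0, 0, 1, 0, 0, 0.005, 0, 0, 0, 1, 0, 0, 0, 0, 0, 0, 1, 0, 0, 0, 0, 0, 0, 1])

```text
t: 3.98
tool_pos: [581.4, 205.3, 124.2]
ee_rot: [[0.91, -0.414, 0.005], [-0.414, -0.91, 0.004], [0.003, -0.006, -1.0]]
ft_force: [0.6, 0.5, -0.3]
width: 88.1
```

```bash
python3 -c "
from h import *
to(580,204,122,-24.4)"
```

```text
t 3.98 pos [581.4 205.3 124.2] xang -24.5 w 88.1 F [ 0.6  0.5 -0.3] j [0.23 0.49 1.59 0.   1.05 0.65]
 tool shift mm [-0.7  1.7  2.2] rotvec deg [-0.33 -0.16 -0.08]
```

Emit:
arm_command(rows=[0, 0, 0, 0, 0, 0, 0.68, 0, 0, 0, 0, 0, 0, 0.66, 0, 0, 0, 0, 0, 0, 0.5, 0, 0, 0, 0, 0, 0, 0, 0, 0, 0, 0, 0, 0, 0, 0, 0, 0, 0, 0, 0, 0, 0, 0, 0, 0, 0, 0, 0, 0, 0, 0, 0, 0, 0, 0])

```text
t: 4.65
tool_pos: [581.9, 205.5, 125.5]
ee_rot: [[0.91, -0.414, 0.007], [-0.414, -0.91, 0.004], [0.004, -0.007, -1.0]]
ft_force: [0.4, -0.2, -1.0]
width: 56.2
```

Gripped at a width of 56.2. Now I'll lift gently.

Emit:
arm_command(rows=[0, 0, -0.004, 0, 0, 0, 0, 0, 0, -0.008, 0, 0, 0, 0, 0, 0, -0.012, 0, 0, 0, 0, 0, 0, -0.015, 0, 0, 0, 0, 0, 0, -0.018, 0, 0, 0, 0, 0, 0, -0.02, 0, 0, 0, 0, 0, 0, -0.015, 0, 0, 0, 0, 0, 0, -0.01, 0, 0, 0, 0, 0, 0, 0, 0, 0, 0, 0, 0, 0, 0, 0, 0, 0, 0])

```text
t: 5.48
tool_pos: [580.4, 204.8, 235.7]
ee_rot: [[0.91, -0.414, 0.006], [-0.414, -0.91, 0.004], [0.004, -0.006, -1.0]]
ft_force: [-1.3, 0.1, -1.0]
width: 55.8
```

```bash
python3 - <<'E'
from h import *
to(506,-238,225,-11.6)
import cv2
for n in ['scene','top']:
    p,d=imaging.capture(n); p=cv2.cvtColor(p,cv2.COLOR_RGB2BGR)
    cv2.imwrite(f'pics/{n}1.png',cv2.resize(p[80:220,180:350] if n=='scene' else p[140:250,110:260],None,fx=4,fy=4,interpolation=cv2.INTER_CUBIC))
E
```

```text
t 5.48 pos [580.4 204.8 235.7] xang -24.5 w 55.8 F [-1.3  0.1 -1. ] j [0.23 0.38 1.48 0.   1.28 0.65]
 tool shift mm [115.7 433.8   8.4] rotvec deg [ -0.34  -0.25 -12.88]
```

View pics/scene1.png

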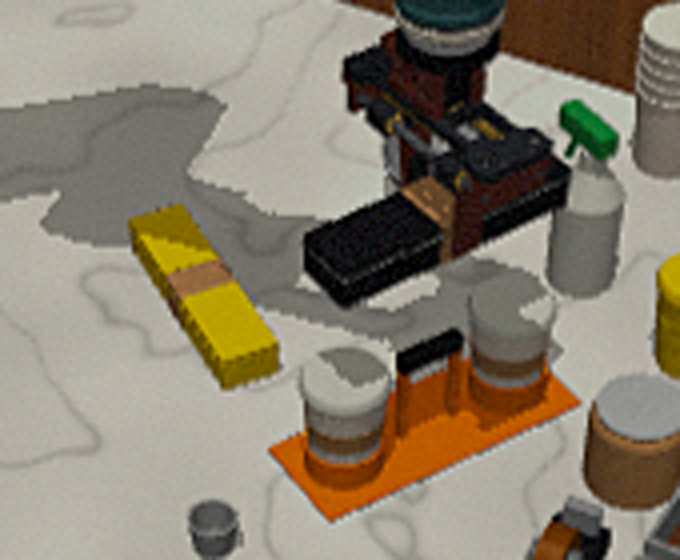

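The box is lifted level and the cups and carrier are undisturbed. Next I'll carry it towards the mat.

Emit:
arm_command(rows=[0.004, 0.013, 0, 0, 0, -0.5, 0, 0.006, 0.022, 0, 0, 0, -1, 0, 0.008, 0.03, 0, 0, 0, -1, 0, 0.009, 0.034, 0, 0, 0, -1, 0, 0.009, 0.034, 0, 0, 0, -1, 0, 0.009, 0.034, 0, 0, 0, -1, 0, 0.009, 0.034, 0, 0, 0, -1, 0, 0.009, 0.034, 0, 0, 0, -1, 0, 0.009, 0.034, 0, 0, 0, -1, 0, 0.009, 0.034, 0, 0, 0, -1, 0])

```text
t: 6.42
tool_pos: [546.0, -111.6, 220.2]
ee_rot: [[0.971, -0.24, -0.015], [-0.24, -0.971, 0.009], [-0.017, -0.005, -1.0]]
ft_force: [-0.3, 0.0, -0.6]
width: 55.6
```

```bash
python3 -c "
from h import *
to(506,-238,225,-11.6)"
```

```text
t 6.42 pos [ 546.  -111.6  220.2] xang -13.9 w 55.6 F [-0.3  0.  -0.6] j [-0.33  0.32  1.61  0.    1.23 -0.09]
 tool shift mm [ -8.6 132.2  -5.3] rotvec deg [-0.31  0.96 -2.29]
```

Emit:
arm_command(rows=[-0.001, 0.025, 0, 0, 0.2, -0.4, 0, -0.001, 0.022, 0, 0, 0.2, -0.4, 0, -0.001, 0.018, 0, 0, 0.2, -0.4, 0, -0.001, 0.014, 0, 0, 0.2, -0.4, 0, -0.001, 0.01, 0, 0, 0.2, -0.4, 0, 0, 0.005, 0, 0, 0, 0, 0, 0, 0, 0, 0, 0, 0, 0, 0, 0, 0, 0, 0, 0, 0])

```text
t: 7.08
tool_pos: [512.4, -213.1, 209.9]
ee_rot: [[0.977, -0.213, -0.012], [-0.213, -0.977, 0.01], [-0.014, -0.007, -1.0]]
ft_force: [0.4, -0.7, -0.6]
width: 56.0
```

```bash
python3 -c "
from h import *
to(506,-238,225,-11.6);wrist('w2')"
```

```text
t 7.08 pos [ 512.4 -213.1  209.9] xang -12.3 w 56.0 F [ 0.4 -0.7 -0.6] j [-0.52  0.33  1.63  0.    1.21 -0.31]
 tool shift mm [ -1.2  25.6 -15.2] rotvec deg [-0.4   0.78 -0.71]
```

View pics/w2.png

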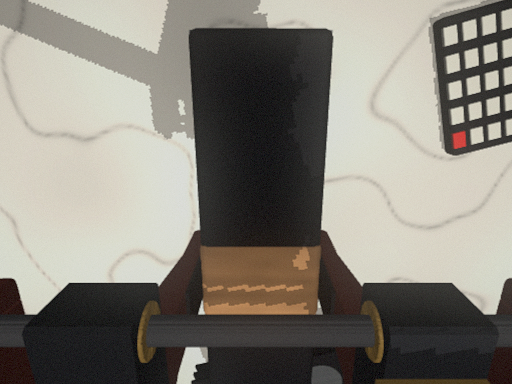

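The box sits level in the jaws with its band at about (200–320, 245–313). I'll finish the horizontal correction and descend; the mat contact TCP height should be about 22.5.

Emit:
arm_command(rows=[0, 0.01, 0.005, -0.1, 0.2, -0.2, 0, 0, 0.009, 0.01, -0.1, 0.2, -0.2, 0, 0, 0.005, 0.015, 0, 0, -0.2, 0, 0, 0, 0.02, 0, 0, 0, 0, 0, 0, 0.02, 0, 0, 0, 0, 0, 0, 0.015, 0, 0, 0, 0, 0, 0, 0.01, 0, 0, 0, 0, 0, 0, 0, 0, 0, 0, 0])

```text
t: 7.8
tool_pos: [509.4, -235.7, 110.1]
ee_rot: [[0.981, -0.193, -0.001], [-0.193, -0.981, 0.001], [-0.001, -0.001, -1.0]]
ft_force: [-0.7, -0.6, -0.4]
width: 55.7
```

```bash
python3 -c "
from h import *
to(506,-238,24,-11.6)"
```

```text
t 7.8 pos [ 509.4 -235.7  110.1] xang -11.1 w 55.7 F [-0.7 -0.6 -0.4] j [-0.56  0.45  1.73  0.    0.97 -0.36]
 tool shift mm [-2.8  3.  86.1] rotvec deg [-0.06  0.09  0.5 ]
```

Emit:
arm_command(rows=[-0.001, 0.001, 0.01, 0, 0, 0, 0, -0.001, 0.001, 0.013, 0, 0, 0.2, 0, -0.001, 0.001, 0.014, 0, 0, 0.2, 0, 0, 0, 0.014, 0, 0, 0, 0, 0, 0, 0.01, 0, 0, 0, 0, 0, 0, 0.006, 0, 0, 0, 0, 0, 0, 0.003, 0, 0, 0, 0, 0, 0, 0, 0, 0, 0, 0, 0, 0, 0, 0, 0, 0, 0])

```text
t: 8.55
tool_pos: [508.9, -239.3, 37.7]
ee_rot: [[0.981, -0.195, 0.004], [-0.195, -0.981, -0.003], [0.005, 0.002, -1.0]]
ft_force: [0.0, 0.5, -1.4]
width: 55.9
```

```bash
python3 -c "
from h import *
to(506,-238,22.5,-11.6)"
```

```text
t 8.55 pos [ 508.9 -239.3   37.7] xang -11.3 w 55.9 F [ 0.   0.5 -1.4] j [-0.56  0.55  1.78  0.    0.81 -0.37]
 tool shift mm [-3.2 -0.7 15.2] rotvec deg [ 0.09 -0.26  0.35]
```

Emit:
arm_command(rows=[-0.001, 0, 0.004, 0, -0.1, 0, 0, -0.001, 0, 0.004, 0, -0.1, 0, 0, 0, 0, 0.003, 0, 0, 0, 0, 0, 0, 0.002, 0, 0, 0, 0, 0, 0, 0, 0, 0, 0, 0])

```text
t: 8.97
tool_pos: [508.5, -239.8, 25.6]
ee_rot: [[0.981, -0.195, 0.004], [-0.195, -0.981, -0.004], [0.005, 0.003, -1.0]]
ft_force: [1.1, 0.7, -1.2]
width: 55.9
```

```bash
python3 -c "
from h import *
to(506,-238,22.5,-11.6)"
```

```text
t 8.97 pos [ 508.5 -239.8   25.6] xang -11.2 w 55.9 F [ 1.1  0.7 -1.2] j [-0.56  0.57  1.79 -0.    0.78 -0.37]
 tool shift mm [-2.8 -1.3  3.1] rotvec deg [ 0.19 -0.28  0.37]
```

Emit:
arm_command(rows=[0, 0, 0.002, 0, 0, 0, 0, 0, 0, 0.0015, 0, 0, 0, 0, 0, 0, 0.001, 0, 0, 0, 0])

```text
t: 9.22
tool_pos: [508.8, -240.2, 22.3]
ee_rot: [[0.981, -0.195, 0.005], [-0.195, -0.981, -0.005], [0.005, 0.004, -1.0]]
ft_force: [-3.7, 2.8, 23.7]
width: 56.1
```

```bash
python3 -c "
from h import *
to(506,-238,22.5,-11.6)"
```

```text
t 9.22 pos [ 508.8 -240.2   22.3] xang -11.2 w 56.1 F [-3.7  2.8 23.7] j [-0.56  0.57  1.79 -0.    0.77 -0.37]
 tool shift mm [-3.2 -1.6 -0.2] rotvec deg [ 0.21 -0.31  0.38]
```

The upward force of 24 N confirms it is down, so I'll relieve slightly, open and wait.

Emit:
arm_command(rows=[0, 0, -0.0008, 0, 0, 0, 0, 0, 0, 0, 0, 0, 0, 0.7, 0, 0, 0, 0, 0, 0, 1, 0, 0, 0, 0, 0, 0, 1, 0, 0, 0, 0, 0, 0, 1, 0, 0, 0, 0, 0, 0, 1, 0, 0, 0, 0, 0, 0, 1])

```text
t: 9.8
tool_pos: [509.6, -240.6, 23.7]
ee_rot: [[0.981, -0.195, 0.006], [-0.195, -0.981, -0.006], [0.007, 0.004, -1.0]]
ft_force: [0.3, 1.0, 0.1]
width: 87.3
```

Emit:
arm_command(rows=[0, 0, -0.01, 0, 0, 0, 1, 0, 0, -0.015, 0, 0, 0, 1, 0, 0, -0.025, 0, 0, 0, 1, 0, 0, -0.035, 0, 0, 0, 1, 0, 0, -0.035, 0, 0, 0, 1, 0, 0, -0.035, 0, 0, 0, 1, 0, 0, -0.03, 0, 0, 0, 1, 0, 0, -0.02, 0, 0, 0, 1, 0, 0, -0.01, 0, 0, 0, 1, 0, 0, 0, 0, 0, 0, 1])

```text
t: 10.63
tool_pos: [506.3, -238.2, 253.7]
ee_rot: [[0.981, -0.195, 0.004], [-0.195, -0.981, -0.004], [0.005, 0.003, -1.0]]
ft_force: [0.3, 0.0, -0.7]
width: 87.9
```

```bash
python3 - <<'E'
from h import *
to(577,207,220,-26.5); wrist('w3')
E
```

```text
t 10.63 pos [ 506.3 -238.2  253.7] xang -11.2 w 87.9 F [ 0.3  0.  -0.7] j [-0.56  0.28  1.58 -0.    1.28 -0.37]
 tool shift mm [ -17.5 -450.5   32.2] rotvec deg [ 0.15 -0.29 15.27]
```

View pics/w3.png

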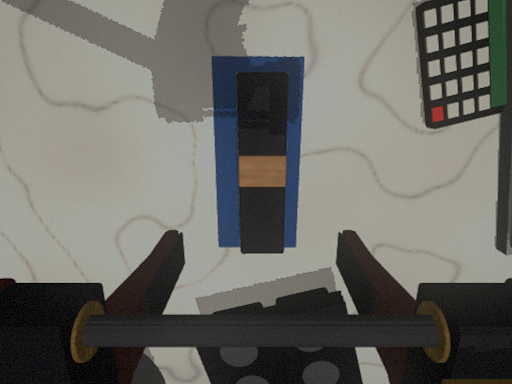

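```bash
python3 - <<'E'
from h import *
quad(wray('w3',[(213,57),(304,57),(297,247),(219,247)],3))
quad(wray('w3',[(237,72),(288,72),(284,246),(240,246)],43))
P=wray('w3',[(238,155),(286,155),(285,187),(239,187)],43);print(P.mean(0))
import cv2
a=cv2.imread('pics/w3.png');cv2.imwrite('pics/w3c.png',cv2.resize(a[40:270,190:330],None,fx=2.5,fy=2.5))
E
```

```text
c [ 506.5 -237.2    3. ] L [107. 249. 111. 249.] long ang -101.5
c [ 511.4 -236.6   43. ] L [ 55. 208.  56. 208.] long ang -101.3
[ 509.99210266 -242.1927785    43.        ]
```

View pics/w3c.png

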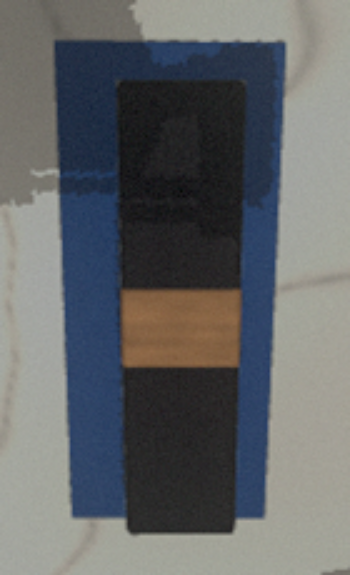

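The box is flat on the mat, about 6 mm off centre (limit 30) and aligned within 0.5°, so step 1 is done. Now back to the carrier.

Emit:
arm_command(rows=[-0.001, -0.02, 0, 0, 0, 1, 1, -0.001, -0.034, 0, 0, 0, 1.5, 1, -0.002, -0.038, 0, 0, 0, 1.5, 1, -0.003, -0.038, 0, 0, 0, 1.5, 1, -0.004, -0.038, 0, 0, 0, 1.5, 1, -0.005, -0.038, 0, 0, 0, 1.5, 1, -0.006, -0.038, 0, 0, 0, 1.5, 1, -0.006, -0.038, 0, 0, 0, 1.5, 1, -0.006, -0.038, 0, 0, 0, 1.5, 1, -0.006, -0.034, 0, 0, 0, 1, 1])

```text
t: 11.52
tool_pos: [572.8, 118.9, 239.5]
ee_rot: [[0.894, -0.448, -0.015], [-0.448, -0.894, -0.005], [-0.011, 0.011, -1.0]]
ft_force: [-0.7, -0.1, 0.3]
width: 87.6
```

```bash
python3 - <<'E'
from h import *
to(577,207,240,-26.5)
E
```

```text
t 11.52 pos [572.8 118.9 239.5] xang -26.6 w 87.6 F [-0.7 -0.1  0.3] j [ 0.09  0.34  1.52 -0.    1.29  0.55]
 tool shift mm [-35.8 -80.7  -1. ] rotvec deg [ 0.65  0.63 -0.11]
```

Emit:
arm_command(rows=[-0.008, -0.018, 0, 0.1, 0.1, 0, 1, -0.008, -0.018, 0, 0.1, 0.1, 0, 1, -0.007, -0.016, 0, 0.1, 0.1, 0, 1, -0.004, -0.008, 0, 0.1, 0.1, 0, 1, 0, 0, 0, 0, 0, 0, 1, 0, 0, 0, 0, 0, 0, 1])

```text
t: 12.02
tool_pos: [570.7, 195.1, 229.9]
ee_rot: [[0.897, -0.441, -0.019], [-0.441, -0.898, -0.003], [-0.016, 0.011, -1.0]]
ft_force: [0.1, -0.7, -0.3]
width: 87.8
```

```bash
python3 - <<'E'
from h import *
to(577,207,240,-26.5); wrist('w4')
E
```

```text
t 12.02 pos [570.7 195.1 229.9] xang -26.2 w 87.8 F [ 0.1 -0.7 -0.3] j [0.21 0.38 1.49 0.   1.29 0.67]
 tool shift mm [  0.2 -13.3 -10.3] rotvec deg [0.63 0.92 0.34]
```

View pics/w4.png

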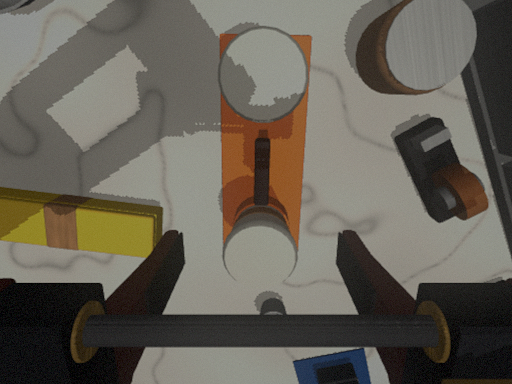

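The handle bar shows at (257–269, 138–204), between lids at (264,74) and (260,250). I'll enlarge it.

```bash
python3 - <<'E'
from h import *
import cv2
a=cv2.imread('pics/w4.png');cv2.imwrite('pics/w4c.png',cv2.resize(a[20:290,200:330],None,fx=2.2,fy=2.2,interpolation=cv2.INTER_CUBIC))
cv2.imwrite('pics/w4d.png',cv2.resize(a[125:215,220:310],None,fx=6,fy=6,interpolation=cv2.INTER_CUBIC))
E
```

```text
(no output)
```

View pics/w4d.png

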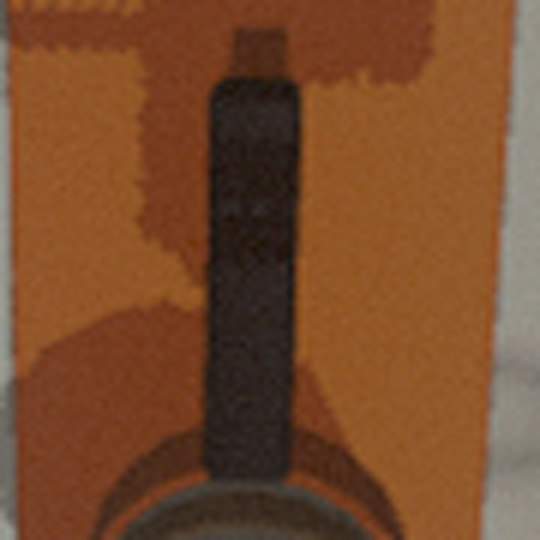

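View pics/w4c.png

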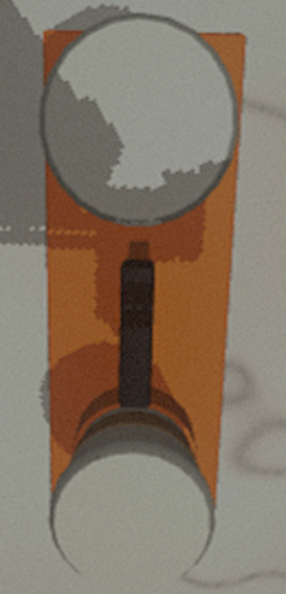

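```bash
python3 - <<'E'
from h import *
P=wray('w4',crop([(212,88),(299,88),(290,474),(205,470)],6,220,125),100);quad(P)
Q=wray('w4',crop([(139,119),(132,530)],2.2,200,20),106);print(Q.round(1),Q.mean(0));v=Q[0]-Q[1];print(np.linalg.norm(v),np.degrees(np.arctan2(v[1],v[0])))
E
```

```text
c [577.2 208.2 100. ] L [13. 61. 13. 60.] long ang -117.2
[[615.4 283.5 106. ]
 [536.8 129.5 106. ]] [576.1022329  206.49036101 106.        ]
172.87467585336802 62.96407441027674
```

The handle centre is at about (577, 207.5), with the carrier axis at 63° (the lid midpoint agrees within 2 mm). I'll descend to TCP z≈83 in stages.

Emit:
arm_command(rows=[0, -0.004, 0.003, 0.2, 0.3, 0.2, 1, 0, -0.005, 0.008, 0.2, 0.3, 0.2, 1, 0, -0.003, 0.013, 0.1, 0.2, 0.2, 1, 0, 0, 0.015, 0, 0, 0, 1, 0, 0, 0.01, 0, 0, 0, 1, 0, 0, 0.005, 0, 0, 0, 1, 0, 0, 0, 0, 0, 0, 1, 0, 0, 0, 0, 0, 0, 1])

```text
t: 12.73
tool_pos: [577.1, 200.5, 171.5]
ee_rot: [[0.888, -0.459, -0.0], [-0.459, -0.888, -0.002], [0.001, 0.002, -1.0]]
ft_force: [-0.2, -0.0, -0.0]
width: 87.6
```

```bash
python3 - <<'E'
from h import *
to(577,207.5,83,-27); wrist('w5')
E
```

```text
t 12.73 pos [577.1 200.5 171.5] xang -27.3 w 87.6 F [-0.2 -0.  -0. ] j [ 0.22  0.43  1.56 -0.    1.15  0.7 ]
 tool shift mm [-3.4 -6.4 88.5] rotvec deg [ 0.12 -0.03 -0.34]
```

View pics/w5.png

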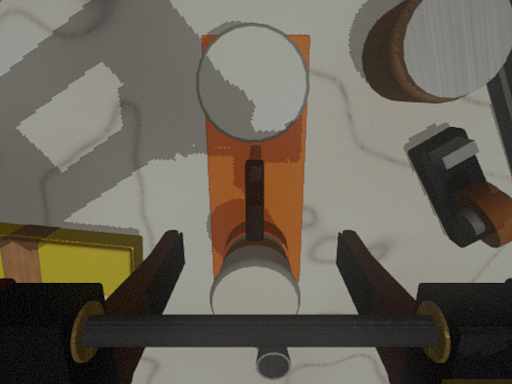

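```bash
python3 - <<'E'
from h import *
quad(wray('w5',[(246,161),(264,161),(262.5,240),(247,240)],100))
Q=wray('w5',[(253,82),(255,299)],106);print(Q.round(1),Q.mean(0));v=Q[0]-Q[1];print(np.linalg.norm(v),np.degrees(np.arctan2(v[1],v[0])))
E
```

```text
c [577.6 208.1 100. ] L [13. 63. 12. 63.] long ang -117.8
[[615.9 283.8 106. ]
 [540.1 136.1 106. ]] [577.99297495 209.93122769 106.        ]
165.95473301263638 62.84015338159438
```

Emit:
arm_command(rows=[-0.001, -0.003, 0.005, 0, 0, -0.2, 1, -0.001, -0.002, 0.01, 0, 0, -0.1, 1, -0.001, -0.001, 0.015, 0, 0, 0, 1, 0, 0, 0.01, 0, 0, 0, 1, 0, 0, 0.006, 0, 0, 0, 1, 0, 0, 0, 0, 0, 0, 1, 0, 0, 0, 0, 0, 0, 1])

```text
t: 13.37
tool_pos: [579.7, 208.6, 124.3]
ee_rot: [[0.891, -0.454, 0.005], [-0.454, -0.891, -0.001], [0.005, -0.002, -1.0]]
ft_force: [-0.7, -0.5, -0.9]
width: 87.5
```

```bash
python3 - <<'E'
from h import *
to(577,207.5,83,-27)
E
```

```text
t 13.37 pos [579.7 208.6 124.3] xang -27.0 w 87.5 F [-0.7 -0.5 -0.9] j [ 0.23  0.49  1.59 -0.    1.05  0.71]
 tool shift mm [-2.1  2.3 41.3] rotvec deg [-0.1  -0.28  0.01]
```

Emit:
arm_command(rows=[0, 0, 0.005, 0, -0.1, 0, 1, -0.001, 0.001, 0.008, 0, -0.1, 0, 1, 0, 0.001, 0.008, 0, 0, 0, 1, 0, 0, 0.007, 0, 0, 0, 1, 0, 0, 0.004, 0, 0, 0, 1, 0, 0, 0, 0, 0, 0, 1, 0, 0, 0, 0, 0, 0, 1])

```text
t: 13.95
tool_pos: [578.5, 207.1, 89.8]
ee_rot: [[0.891, -0.454, 0.003], [-0.454, -0.891, 0.001], [0.002, -0.003, -1.0]]
ft_force: [-0.6, -0.5, -0.3]
width: 87.9
```

```bash
python3 - <<'E'
from h import *
to(577.5,208,83,-27)
E
```

```text
t 13.95 pos [578.5 207.1  89.8] xang -27.0 w 87.9 F [-0.6 -0.5 -0.3] j [0.23 0.53 1.62 0.   0.98 0.7 ]
 tool shift mm [-1.3 -0.3  6.7] rotvec deg [-0.15 -0.13  0.  ]
```

Emit:
arm_command(rows=[-0.0005, 0, 0.003, 0, -0.1, 0, 1, -0.0005, 0, 0.003, 0, 0, 0, 1, 0, 0, 0.0015, 0, 0, 0, 1, 0, 0, 0, 0, 0, 0, 1])

```text
t: 14.28
tool_pos: [578.1, 207.8, 82.0]
ee_rot: [[0.891, -0.454, 0.003], [-0.454, -0.891, 0.003], [0.001, -0.003, -1.0]]
ft_force: [0.3, -1.2, 0.4]
width: 88.0
```

```bash
python3 - <<'E'
from h import *
to(577.5,208,83,-27)
import cv2
p,d=imaging.capture('scene'); p=cv2.cvtColor(p,cv2.COLOR_RGB2BGR)
cv2.imwrite('pics/scene2.png',cv2.resize(p[80:220,200:350],None,fx=4,fy=4,interpolation=cv2.INTER_CUBIC))
E
```

```text
t 14.28 pos [578.1 207.8  82. ] xang -27.0 w 88.0 F [ 0.3 -1.2  0.4] j [0.23 0.54 1.63 0.   0.97 0.7 ]
 tool shift mm [-0.6  0.1 -1. ] rotvec deg [-0.2  -0.06 -0.  ]
```

View pics/scene2.png

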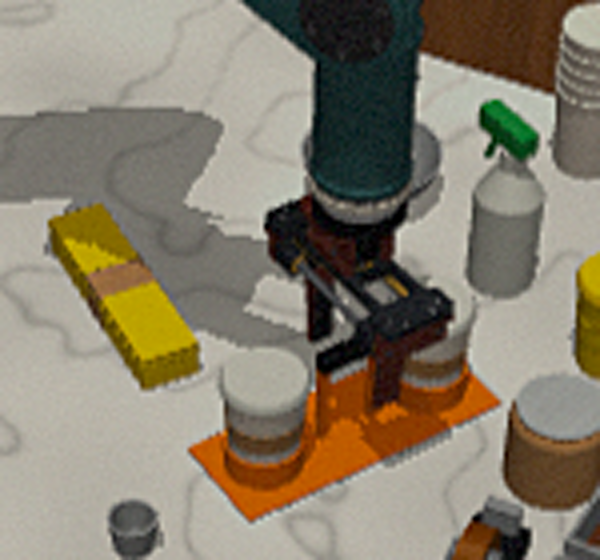

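The fingers straddle the bar at its middle, clear of both cups. I'll close gradually.

Emit:
arm_command(rows=[0, 0, 0, 0, 0, 0, 0.6, 0, 0, 0, 0, 0, 0, 0.35, 0, 0, 0, 0, 0, 0, 0.25, 0, 0, 0, 0, 0, 0, 0.2, 0, 0, 0, 0, 0, 0, 0.17, 0, 0, 0, 0, 0, 0, 0.1, 0, 0, 0, 0, 0, 0, 0, 0, 0, 0, 0, 0, 0, 0, 0, 0, 0, 0, 0, 0, 0, 0, 0, 0, 0, 0, 0, 0])

```text
t: 15.17
tool_pos: [578.8, 208.0, 83.1]
ee_rot: [[0.891, -0.454, 0.004], [-0.454, -0.891, 0.003], [0.003, -0.005, -1.0]]
ft_force: [-0.4, 0.0, 0.2]
width: 24.7
```

```bash
python3 - <<'E'
from h import *
to(577.5,208,233,-27); print(robot.sense()['ft_torque'])
E
```

```text
t 15.17 pos [578.8 208.   83.1] xang -27.0 w 24.7 F [-0.4  0.   0.2] j [0.23 0.54 1.63 0.   0.97 0.7 ]
 tool shift mm [-8.000e-01 -1.000e-01 -1.499e+02] rotvec deg [-0.26 -0.14  0.  ]
[-0.04731949 -0.07381752  0.0142805 ]
```

Still closing at 24.7, so I'll wait longer.

Emit:
arm_command(rows=[0, 0, 0, 0, 0, 0, 0, 0, 0, 0, 0, 0, 0, 0, 0, 0, 0, 0, 0, 0, 0, 0, 0, 0, 0, 0, 0, 0, 0, 0, 0, 0, 0, 0, 0])

```text
t: 15.58
tool_pos: [577.7, 208.2, 82.9]
ee_rot: [[0.891, -0.454, 0.003], [-0.454, -0.891, 0.003], [0.001, -0.004, -1.0]]
ft_force: [-0.2, 0.3, 1.0]
width: 13.7
```

```bash
python3 - <<'E'
from h import *
to(577.5,208,233,-27); print(robot.sense()['ft_torque'])
E
```

```text
t 15.58 pos [577.7 208.2  82.9] xang -27.0 w 13.7 F [-0.2  0.3  1. ] j [0.23 0.54 1.63 0.   0.97 0.7 ]
 tool shift mm [   0.    -0.3 -150.1] rotvec deg [-0.22 -0.05  0.  ]
[ 0.0445372   0.06915641 -0.0525668 ]
```

Gripped at 13.7, and the tool needed no sideways correction. I'll start with a slow lift to see the load and whether it hangs level.

Emit:
arm_command(rows=[0, 0, -0.001, 0, 0, 0, 0, 0, 0, -0.002, 0, 0, 0, 0, 0, 0, -0.003, 0, 0, 0, 0, 0, 0, -0.003, 0, 0, 0, 0, 0, 0, -0.003, 0, 0, 0, 0, 0, 0, -0.003, 0, 0, 0, 0, 0, 0, -0.002, 0, 0, 0, 0, 0, 0, 0, 0, 0, 0, 0])

```text
t: 16.25
tool_pos: [574.8, 206.9, 98.1]
ee_rot: [[0.891, -0.454, -0.004], [-0.454, -0.891, 0.001], [-0.004, 0.001, -1.0]]
ft_force: [-0.2, 0.1, -5.8]
width: 14.0
```

```bash
python3 - <<'E'
from h import *
to(577.5,208,233,-27);s=robot.sense(); print(s['ft_torque'], s['ee_rot'].T@s['ft_torque'])
import cv2
p,d=imaging.capture('scene'); p=cv2.cvtColor(p,cv2.COLOR_RGB2BGR)
cv2.imwrite('pics/scene3.png',cv2.resize(p[80:220,200:350],None,fx=4,fy=4,interpolation=cv2.INTER_CUBIC))
E
```

```text
t 16.25 pos [574.8 206.9  98.1] xang -27.0 w 14.0 F [-0.2  0.1 -5.8] j [0.23 0.52 1.62 0.   1.01 0.7 ]
 tool shift mm [   1.4   -2.  -134.9] rotvec deg [0.08 0.24 0.01]
[-0.07972099 -0.08987354 -0.00235296] [-0.03024159  0.11626125  0.00264442]
```

View pics/scene3.png

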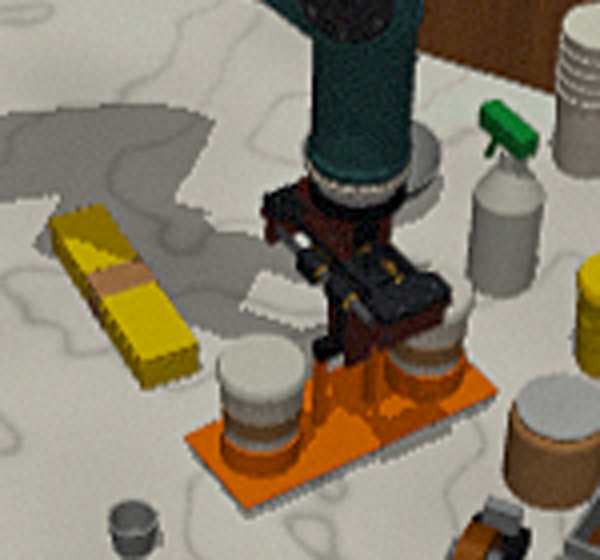

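It holds (6 N load) with no visible tilt and little moment. I'll continue up gently.

Emit:
arm_command(rows=[0, 0, -0.003, 0, 0, 0, 0, 0, 0, -0.005, 0, 0, 0, 0, 0.0003, 0, -0.006, 0, 0, 0, 0, 0.0003, 0, -0.006, 0, 0, 0, 0, 0.0003, 0, -0.006, 0, 0, 0, 0, 0, 0, -0.006, 0, 0, 0, 0, 0, 0, -0.005, 0, 0, 0, 0, 0, 0, -0.003, 0, 0, 0, 0, 0, 0, 0, 0, 0, 0, 0])

```text
t: 17.05
tool_pos: [576.1, 206.5, 143.2]
ee_rot: [[0.891, -0.454, -0.003], [-0.454, -0.891, 0.001], [-0.003, 0.001, -1.0]]
ft_force: [-0.1, -0.2, -6.2]
width: 13.8
```

```bash
python3 - <<'E'
from h import *
to(577.5,208,233,-27);s=robot.sense(); print(s['ee_rot'].T@s['ft_torque'])
wrist('w6')
E
```

```text
t 17.05 pos [576.1 206.5 143.2] xang -27.0 w 13.8 F [-0.1 -0.2 -6.2] j [0.23 0.47 1.58 0.   1.1  0.7 ]
 tool shift mm [  0.2  -1.9 -89.8] rotvec deg [0.04 0.18 0.01]
[-0.02294576  0.05876089  0.02158871]
```

View pics/w6.png

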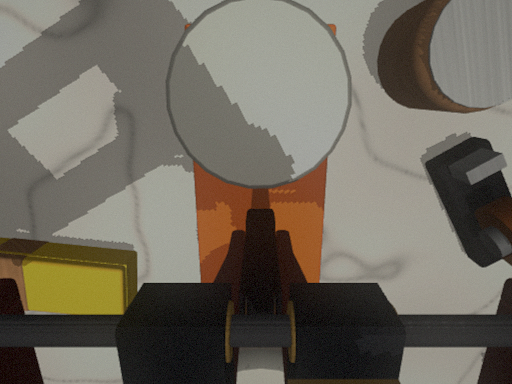

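```bash
cat >> h.py <<'E'
def lid(fn,uv,r):
    s=np.load(fn+'.npz');c=imaging.camera_model('wrist');T=c['tool_from_camera'];d=s['d']
    v,u=np.mgrid[:384,:512];m=((u-uv[0])**2+(v-uv[1])**2<r*r)&(d>0)
    X=np.linalg.inv(c['mtx'])@np.c_[u[m],v[m],np.ones(m.sum())].T*d[m]
    P=(T[:3,:3]@X).T+T[:3,3]; W=P@s['R'].T+s['p']
    A=np.c_[W[:,:2]-W[:,:2].mean(0),np.ones(len(W))];k=np.linalg.lstsq(A,W[:,2],rcond=None)[0]
    a=np.radians(63);al=np.array([np.cos(a),np.sin(a)])
    print('lid ctr',W.mean(0).round(1),'z above TCP',k[2]-s['p'][2],'tilt along y',np.degrees(k[:2]@al),'across',np.degrees(k[:2]@[al[1],-al[0]]))
E
python3 -c "
from h import *
lid('w6',(258,92),75)"
```

```text
lid ctr [614.4 281.9 166.1] z above TCP 22.949154870049455 tilt along y -0.2891897413065839 across -0.2383083020361885
```

Lid a's plane is tilted only 0.3° and sits exactly where it should relative to the TCP. I'll go up the remaining 90 mm.

Emit:
arm_command(rows=[0, 0, -0.004, 0, 0, 0, 0, 0, 0, -0.007, 0, 0, 0, 0, 0, 0, -0.01, 0, 0, 0, 0, 0, 0, -0.011, 0, 0, 0, 0, 0, 0, -0.011, 0, 0, 0, 0, 0, 0, -0.011, 0, 0, 0, 0, 0, 0, -0.01, 0, 0, 0, 0, 0, 0, -0.008, 0, 0, 0, 0, 0, 0, -0.005, 0, 0, 0, 0, 0, 0, -0.002, 0, 0, 0, 0])

```text
t: 17.93
tool_pos: [575.4, 206.2, 230.2]
ee_rot: [[0.891, -0.454, -0.005], [-0.454, -0.891, 0.0], [-0.004, 0.002, -1.0]]
ft_force: [0.5, -0.0, -6.1]
width: 14.1
```

Emit:
arm_command(rows=[0, 0, 0, 0, 0, 0, 0, 0, 0, 0, 0, 0, 0, 0, 0, 0, 0, 0, 0, 0, 0, 0, 0, 0, 0, 0, 0, 0, 0, 0, 0, 0, 0, 0, 0, 0, 0, 0, 0, 0, 0, 0, 0, 0, 0, 0, 0, 0, 0, 0, 0, 0, 0, 0, 0, 0])

```text
t: 18.6
tool_pos: [573.9, 205.8, 228.1]
ee_rot: [[0.891, -0.454, -0.009], [-0.454, -0.891, -0.001], [-0.008, 0.004, -1.0]]
ft_force: [0.1, 0.0, -6.4]
width: 13.9
```

```bash
python3 - <<'E'
from h import *
to(577.5,208,233,-27);s=robot.sense(); print(s['ee_rot'].T@s['ft_torque'])
wrist('w7'); lid('w7',(258,92),75)
import cv2
for n in ['scene','top']:
    p,d=imaging.capture(n); p=cv2.cvtColor(p,cv2.COLOR_RGB2BGR)
    cv2.imwrite(f'pics/{n}4.png',cv2.resize(p[60:220,190:350],None,fx=3.7,fy=3.7,interpolation=cv2.INTER_CUBIC) if n=='scene' else p)
E
```

```text
t 18.6 pos [573.9 205.8 228.1] xang -27.0 w 13.9 F [ 0.1  0.  -6.4] j [0.23 0.38 1.49 0.   1.28 0.7 ]
 tool shift mm [ 2.1 -3.6 -4.9] rotvec deg [0.25 0.43 0.01]
[-0.07450051  0.07128839  0.00359529]
lid ctr [612.4 281.2 250.7] z above TCP 22.6509146444331 tilt along y -0.4601280585446658 across -0.49434111625835797
```

View pics/scene4.png

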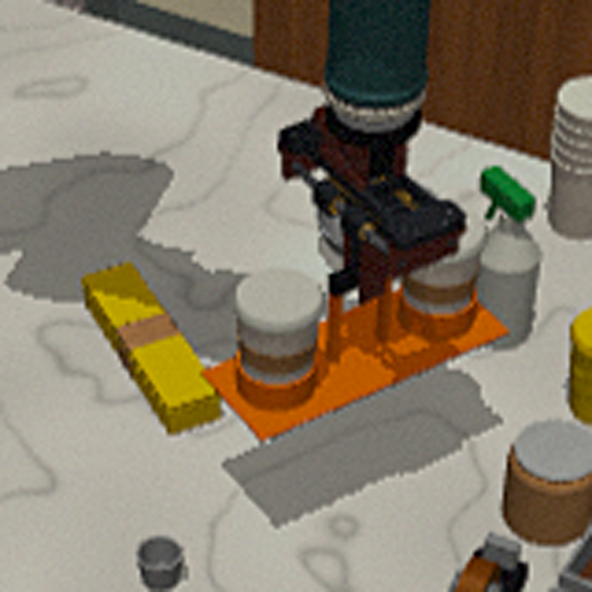

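View pics/top4.png

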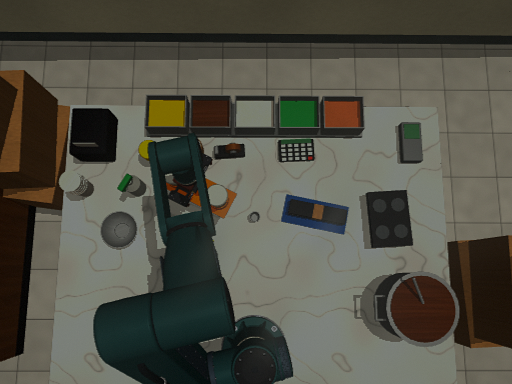

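Everything checks out: the carrier underside is at about 145 mm, level within 0.7°, with both cups seated, the meal box on the mat and the bystanders in place. Handing in.

```bash
python3 - <<'E'
from h import *
to(577.5,208,233,-27)
from plant import order
print(order.sign_off())
E
```

```text
t 18.75 pos [574.1 205.8 228.3] xang -27.0 w 13.9 F [-0.   0.1 -5.7] j [0.23 0.38 1.49 0.   1.28 0.7 ]
 tool shift mm [ 2.  -3.5 -4.7] rotvec deg [0.24 0.42 0.01]
the job is handed in; nothing more can be done
None
```

I laid the meal box on the blue mat and lifted the carrier by its handle with both cups in place. The job was handed in at 18.75 s with the carrier still held; the sign-off reported no verdict.

- **Meal box:** it lies flat and lengthwise on the mat, about 6 mm off the mat's centre (limit 30 mm). It is aligned within about 0.5°. I opened the fingers only after the wrist force (24 N) showed it was down.
- **Carrier:** its underside is about 145 mm above the counter, directly over where it started. The handle is held at 13.9 mm width with a steady load of about 6 N.
- **Cups:** cup a's lid, fitted from the wrist depth image, tilts about 0.7° and sits where it should. I checked cup b and the bystanders only by eye in the last camera pictures. They looked undisturbed.

No checks failed. The one small disagreement is that the arm sank about 2 mm while holding still in the last moves, which is well inside the limits.

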